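# Run a sample tube on the touch vortex mixer

### The arm

A 6-joint arm with a two-finger parallel gripper is mounted at the origin on the work surface. World frame = base frame: x ahead of the robot, y to its left, z up, the work surface at z = 0. Lengths are in m, angles in rad, forces in N, time in s.
With the tool pointing down it reaches from about 0.35 to 0.725 m from the base axis. Payload 4.3 kg.
Tool frame: the origin (TCP) lies at the very end of the fingers, on their centre line; the grasp point (between the pads) lies ctrl.tcp_to_grasp behind it (ctrl.tcp_to_grasp is the distance from the TCP to the grasp point, in m); z points along the fingers, y is the line along which they close (so a half turn about z gives the same grasp; the last joint's range is limited). The gripper opens to 85 mm and grips with 20 to 120 N. Pads are 22 mm wide; open, the fingers measure 114 mm over their backs; the gripper's body (76 mm by 85 mm) begins 54 mm behind the grasp point. The pads swing forward as they close: fully open they stand 13 mm farther back than shut.
Start: joints at [-0.11, 0.377, 0.081, 1.274, 0, 1.46], TCP at [0.575, 0, 0.231] pointing down, gripper open.
Joint ranges: [-2.72, 2.72], [-0.84, 1.66], [-1.02, 1.22], [-1.77, 2.12], [-1.37, 1.28], [-3.14, 3.14]. Speed limits (rad/s): [2.57, 2.57, 3.14, 3.14, 3.14, 3.14].

### API

Orientations are given as a rotation vector (axis times angle).
In Python, from rig import ctrl gives the robot as it stands. The module is installed in compiled form; this text tells all that it offers.
- The arm moves only by the tool carry_out, never from a script. Its argument "deltas" is a list that holds one entry, the list of rows, each a list of 7 numbers: the opening, from 0 (shut) to 1 (fully open), then the shift along the tool's x, y, z in m, then the turn, a rotation vector about the tool's x, y, z in rad. A call has 1 to 10 rows; each row shifts and turns the commanded pose from where the row before left it, along the tool's axes as they then stand; what a row does not reach is not made up. A row lasts 1/10 s, in which the tool goes at most 50 mm and 8.59 degrees, less where a joint would pass 70% of its speed; a pose out of reach is approached as far as the arm can. A call is refused whole if a number of a shift passes 0.05 or a number of a turn 0.15, either way. A call with a gripper value outside its range is refused whole. The fingers move at their own pace and stop on an object; "grip_force" is the grip in N (left out, the last holds). Time passes only in rows, so rows that do not move let the fingers close. It gives the time, the measured TCP pose, the force, the opening and the grip force at its end, in the units of the state.
- ctrl.get_obs(): the state, without advancing time (a new reading comes with each control period).
- ctrl.snapshot(name): name is "scene" or "side" or "wrist"; returns a dict with "color" (480x640x3 uint8, blue, green, red), "depth" (480x640 float32, m along the optical axis (not along the pixel's ray), 0 where there is no reading), "K" (3x3 intrinsics, pixels), "rvec" (rotation vector, rad) and "tvec" (3), from world to camera coordinates, as OpenCV has them; the wrist camera has in their place "hand_eye" (4x4, takes a point from camera to tool coordinates, whose origin is the TCP and whose axes are the flange's). Camera axes: x right, y down, z forward; pixel columns grow to the right and rows downward; lengths in m; the calibration is good to about 2 mm. A picture is of the moment at which its call begins: read the wrist's pose just before it.
- ctrl.job_done(): hands the job in; it is judged then, once.
Trained networks look in a picture, given as the dict that the camera call returned (one of the last four; its "shot" number tells which), for a name from the list of things; names that differ only in an ending like _2 or _b are one class to them, and where a whole thing is asked for, a point or a joint stands for the part that bears it (a point fixed in the world has none). Each returns a list of dicts, best first, with "score" (0 to 1); they miss things now and then, are a little off and sometimes report something else, mostly with a low value. They report only what shows in the picture. A call takes as long as a camera call. They do not tell look-alikes from the thing itself.
- ctrl.masks_of(target, picture): "pixels" (480x640 bool, what is visible of it) and "xy" ([column, row] in pixels, amid what is visible of it).
The state is a dict: "clock": time; "qpos": joint angles; "dq": joint speeds; "tau": joint torques, N m; "tool_pos": TCP position; "tool_rot": TCP orientation; "wrist_force": force on the tool from outside, world axes, zero at the start; "wrist_torque": the same for the moment, N m; "grip_width": finger opening in m; "finger_force": force on a finger pad.
Only numpy, scipy, OpenCV 4.12 (cv2) and the standard library are available. Lean on these libraries where they do the work, as an engineer would, in place of code of your own. Each camera call takes 0.05 s, during which the arm holds its last target. There are 200 camera calls.

### The job

Take the long sample tube, the tallest of the three, out of the rack and run it on the vortex mixer: stand its pointed end upright in the mixer's rubber cup and press the sprung cup down 5 mm, without ramming it or bottoming it out. Keep it held like that for 3 seconds and finish with it still gripped and pressed at 5 mm; leave the other tubes in their places and the wash bottle and petri dish undisturbed.

Things in the scene. Friction and masses are not known exactly. Their poses are not given: they have to be found in the camera images.
- long_tube: Long conical screw-cap tube, off-white, blue cap, 118 mm tip to cap top, 40 to 85 g. Origin at the centre of its 9 mm wide flat tip; z along the tube to the cap. The cone widens to 27 mm in the first 14 mm; barrel 27 to 28.4 mm wide; cap 34 mm wide, 14 mm tall. Stands upright in the rack, tip 6 mm above the work surface; lifts straight out.
- long_tube_cap (a point): Middle of the long tube's cap, on the tube's axis, 111 mm above its tip (about 117 mm above the work surface in the rack); the best place to grip.
- short_tube_a: Short tube of the same make, barrel and cap, 90 mm from tip to cap top; origin at its tip, z up. Stays in the rack.
- short_tube_b: Second short tube, the same as the first, 90 mm tall. Stays in the rack.
- rack: White tube rack, fixed, 66 (x) by 256 (y) by 55 mm high; origin at the centre of its underside. Five places in a row along its y, 44 mm apart; the tubes stand in the middle and the two end places in any order, the others are empty. Each tube goes through a 31 mm hole in the top plate (50 to 55 mm up), its tip in a 6 mm deep pocket of the base.
- mixer: Vortex mixer, white metal housing, fixed, 158 mm (x) by 122 mm (y); origin on the work surface straight below the cup's axis, z up; control panel towards its -x (housing reaches 87 mm to -x, 71 mm to +x). Housing top 129 mm high, with the black rubber cup above.
- cup_mouth (a point): Centre of the rim of the mixer's cup, 176 mm above the work surface at rest; sinks with the cup. The cup is a black rubber funnel, 46 mm wide outside and 38 mm inside at the rim, 22 mm inside at its floor, which lies 21 mm below the rim. The seated tube's tip stands on that floor, the middle of its cap then 266 mm above the work surface.
- cup (a joint): How far the cup is pressed straight down, in m: 0 at rest, 0.008 bottomed out. Spring: 2 N to start moving, then 1.2 N more per mm (8 N at 5 mm, 11.6 N at the bottom); it springs back up when let go.
- wash_bottle: White plastic wash bottle with a bent spout, 72 mm wide, 200 mm tall, origin under its centre. Stands beyond the work; not to be moved.
- petri_dish: Closed glass petri dish, 97 mm wide, 16 mm tall, origin under its centre. Lies beyond the work; not to be moved.
Things that resemble listed ones, but are neither listed nor needed, are in the scene too. Leave any red or yellow look-alike of the long_tube alone.

How it is judged:
On the way, in this order (a step that is already met when the one before it is completed fails the run):
1. the long tube is lifted out of the rack (z of long_tube in the frame of rack above 0.06 m and contact force between the fingers and long_tube above 1 N), for 0.1 s.
2. the long tube, gripped and standing in the mixer's cup, keeps the cup pressed 3 to 7 mm for 2 s (value of joint cup between 0.003 and 0.007 m and contact force between the fingers and long_tube above 1 N and contact force between long_tube and mixer above 2 N and horizontal distance between long_tube and cup_mouth below 0.009 m and z of long_tube in the frame of cup_mouth below -0.014 m and angle between long_tube's own z axis and vertical below 0.2 rad), for 2 s.
At the end, for the whole second after the job is handed in: The robot still grips the long tube at rest, upright within 0.2 rad, its tip in the cup (within 9 mm of its axis, 14 mm or more below the rim), the cup pressed 3 to 7 mm; short tubes within 12 mm, wash bottle and petri dish within 20 mm of where they were (all of step 2 and linear speed of long_tube below 0.02 m/s and distance of each of short_tube_a, short_tube_b from where it was at the start of the episode below 0.012 m and distance of each of wash_bottle, petri_dish from where it was at the start of the episode below 0.02 m); the arm keeps its last pose, push and grip.
It fails at once if the cup is rammed or bottomed out: pressed past 7.8 mm, or the tube bears on the mixer with more than 25 N (value of joint cup above 0.0078 m or contact force between long_tube and mixer above 25 N).
It fails at once if a short tube is pulled from its place, or the wash bottle or petri dish is knocked away (distance of any of short_tube_a, short_tube_b from where it was at the start of the episode above 0.03 m or distance of any of wash_bottle, petri_dish from where it was at the start of the episode above 0.04 m).
It also fails if it takes over 42 s, if anything falls off the work surface, if the arm or the gripper's body presses on something with over 40 N, if the wrist force passes 120 N, or if a joint passes its speed limit or range.

## Working session

There is one attempt and no reset: what is moved stays moved. The work goes in short steps, Python scripts to look and compute and a tool call to move; the robot and the scene stay as the last step left them, time stands still between calls to the robot, and variables do not carry over. Pictures are saved under pics/ and viewed, at most 10 in all, crops included, and the job is handed in when it is done.

Besides the shell and the picture viewer there is one more tool, called as a command line: name --argument value ..., lists and objects as JSON in quotes. carry_out: Moves the arm, as the interface text tells. Its arguments: {"type":"object","properties":{"deltas":{"type":"array"},"grip_force":{"type":"number"}},"required":["deltas"]}

```bash
mkdir -p pics
cat > h.py <<'E'
import numpy as np, cv2
from rig import ctrl
def pts(s, m=None):
    d=s["depth"]; v,u=np.nonzero((d>0) if m is None else (m&(d>0)))
    z=d[v,u]; K=s["K"]
    c=np.c_[(u-K[0,2])*z/K[0,0],(v-K[1,2])*z/K[1,1],z]
    if "hand_eye" in s:
        o=ctrl.get_obs(); R=cv2.Rodrigues(np.array(o["tool_rot"],float))[0]
        H=s["hand_eye"]; t=c@H[:3,:3].T+H[:3,3]
        return t@R.T+np.array(o["tool_pos"])
    R=cv2.Rodrigues(np.array(s["rvec"],float))[0]
    return (c-np.ravel(s["tvec"]))@R
E
python3 - <<'E'
from h import *
o=ctrl.get_obs(); print(o, ctrl.tcp_to_grasp)
for n in ("scene","side"):
    s=ctrl.snapshot(n); cv2.imwrite(f"pics/{n}.png",s["color"])
    for t in ("long_tube","short_tube_a","mixer","cup","rack","long_tube_cap","wash_bottle","petri_dish"):
        for r in ctrl.masks_of(t,s)[:4]:
            p=pts(s,r["pixels"])
            if len(p): print(n,t,round(r["score"],2),np.round(r["xy"]),np.round(np.percentile(p,[2,50,98],axis=0),3).tolist())
E
```

```text
{'clock': 0.0, 'qpos': array([-1.10288819e-01,  3.78088620e-01,  7.96203335e-02,  1.27439515e+00,
       -1.75176196e-05,  1.46051217e+00]), 'dq': array([-1.31222509e-03,  1.52743558e-03,  5.25597874e-04,  8.16969583e-04,
       -1.28800730e-03, -2.63181972e-05]), 'tau': array([ 5.03441061e-04, -4.63600910e+01,  2.69876987e+01,  2.07655923e-02,
       -6.74222474e-05, -6.15417605e-06]), 'tool_pos': array([5.74341470e-01, 7.99365989e-05, 2.30344130e-01]), 'tool_rot': array([-2.22031287e+00, -2.22030255e+00,  2.04976090e-03]), 'wrist_force': array([-0.21980827, -0.46106055,  0.39762611]), 'wrist_torque': array([-0.00891313,  0.04827947, -0.00457531]), 'finger_force': 0.0, 'grip_width': 0.0855576673077882} 0.0187
scene long_tube 0.79 [317. 244.] [[0.629, 0.006, 0.017], [0.651, 0.02, 0.1], [0.657, 0.035, 0.119]]
scene long_tube 0.73 [267. 235.] [[0.612, -0.103, 0.055], [0.633, -0.088, 0.119], [0.64, -0.074, 0.126]]
scene long_tube 0.73 [219. 287.] [[0.71, -0.209, 0.014], [0.733, -0.193, 0.108], [0.741, -0.18, 0.12]]
scene short_tube_a 0.7 [195. 226.] [[0.55, -0.271, 0.049], [0.574, -0.25
[... 1512 characters left out ...]
, -0.303, 0.001], [0.58, -0.225, 0.054], [0.652, -0.06, 0.058]]
side long_tube_cap 0.96 [329. 292.] [[0.609, -0.107, 0.057], [0.62, -0.101, 0.104], [0.635, -0.078, 0.125]]
side long_tube_cap 0.89 [319. 255.] [[0.625, 0.002, 0.0], [0.636, 0.009, 0.084], [0.657, 0.101, 0.119]]
side long_tube_cap 0.57 [417. 332.] [[0.708, -0.213, 0.014], [0.719, -0.206, 0.083], [0.738, -0.183, 0.119]]
side long_tube_cap 0.4 [334. 345.] [[0.579, -0.19, 0.025], [0.592, -0.183, 0.092], [0.61, -0.159, 0.097]]
side wash_bottle 0.59 [406. 278.] [[0.726, -0.123, 0.009], [0.747, -0.107, 0.105], [0.791, -0.073, 0.194]]
side petri_dish 0.76 [365. 261.] [[0.708, 0.011, 0.002], [0.749, 0.052, 0.015], [0.796, 0.101, 0.018]]
```

Run:
```python
from h import *
for n in ("scene","side"):
    s=ctrl.snapshot(n); P=pts(s)
    def fit(c,r,z0,z1):
        q=P[(np.hypot(P[:,0]-c[0],P[:,1]-c[1])<r)&(P[:,2]>z0)&(P[:,2]<z1)]
        if len(q)<10: return None
        (x,y),rr=cv2.minEnclosingCircle(q[:,:2].astype(np.float32)); return len(q),np.round([x,y,rr],4).tolist(),np.round(np.median(q[:,:2],0),4).tolist(), round(float(np.median(q[:,2])),4)
    print(n,"top",fit((.626,-.09),.035,.119,.135),fit((.626,-.09),.03,.095,.115))
    print("shorts",fit((.568,-.256),.03,.092,.105),fit((.597,-.171),.03,.092,.105))
    print("cup",fit((.51,.195),.035,.172,.185),fit((.51,.195),.035,.165,.185),fit((.51,.195),.035,.15,.16))
a=cv2.imread("pics/scene.png")[120:360,140:460]; b=cv2.imread("pics/side.png")[130:430,160:480]
cv2.imwrite("pics/both.png",np.hstack([cv2.resize(a,(400,300)),cv2.resize(b,(400,375))[:300]]) )
```

```text
scene top (170, [0.6244, -0.0884, 0.0179], [0.6249, -0.0889], 0.1227) (39, [0.6319, -0.0876, 0.0144], [0.6369, -0.086], 0.1049)
shorts (146, [0.5688, -0.253, 0.0186], [0.5691, -0.255], 0.0949) (150, [0.5965, -0.1718, 0.0175], [0.597, -0.1719], 0.0952)
cup (96, [0.5097, 0.1955, 0.0233], [0.5062, 0.1969], 0.1745) (174, [0.5095, 0.195, 0.0234], [0.5014, 0.1971], 0.1725) (85, [0.5102, 0.1958, 0.0164], [0.5055, 0.1963], 0.1547)
side top (285, [0.6212, -0.0904, 0.019], [0.6228, -0.0927], 0.1235) (134, [0.6221, -0.0948, 0.0159], [0.6193, -0.1029], 0.1037)
shorts (419, [0.5667, -0.257, 0.0179], [0.5672, -0.2585], 0.0957) (329, [0.595, -0.1742, 0.0175], [0.5948, -0.1754], 0.0955)
cup (146, [0.5079, 0.1935, 0.0241], [0.5108, 0.1999], 0.1748) (270, [0.5079, 0.1935, 0.0241], [0.51, 0.2005], 0.1724) (63, [0.5088, 0.1936, 0.0174], [0.5089, 0.183], 0.1573)
```

View pics/scene.png

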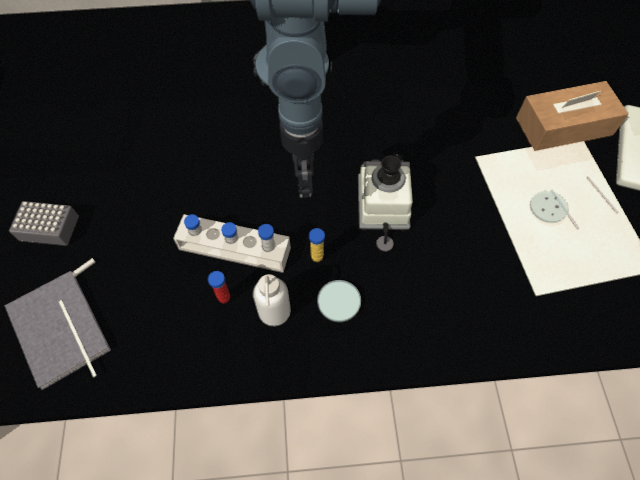

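View pics/side.png

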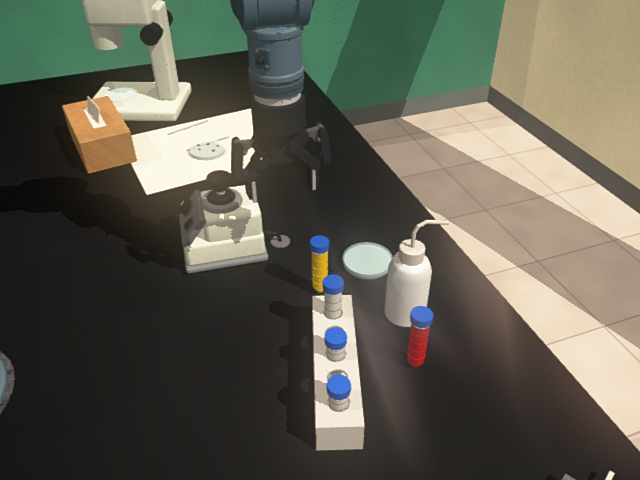

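The scene view shows the racked tubes' blue caps at (192,222), (230,230) and (267,232), with the long one at (267,232) at the right end. The yellow look-alike is at (317,245), the red one at (220,287) and the cup at (390,165). The side view agrees: long tube at (333,290), cup at (218,180).

Next I move above the long tube.

carry_out --deltas '[[[1,-0.02,0.01,0,0,0,0],[1,-0.03,0.015,0,0,0,0],[1,-0.03,0.015,0,0,0,0],[1,-0.01,0.009,0,0,0,0],[1,0,0,0,0,0,0],[1,0,0,0,0,0,0]]]' --grip_force 60

```text
clock: 1.6
tool_pos: [0.6238, -0.0897, 0.2311]
tool_rot: [-2.221, -2.221, -0.0]
wrist_force: [-1.8, 0.0, 0.3]
grip_width: 0.0855
finger_force: 0.0
```

Run:
```python
from h import *
o=ctrl.get_obs();print(o["tool_pos"],o["tool_rot"],o["dq"].round(3))
s=ctrl.snapshot("wrist"); cv2.imwrite("pics/w1.png",s["color"]); print(s["hand_eye"].round(3))
P=pts(s)
for c,z0,z1 in (((.623,-.09),.119,.135),((.596,-.172),.09,.105)):
    q=P[(np.hypot(P[:,0]-c[0],P[:,1]-c[1])<.035)&(P[:,2]>z0)&(P[:,2]<z1)]
    if len(q)>10:print(len(q),cv2.minEnclosingCircle(q[:,:2].astype(np.float32)),np.percentile(q,[1,50,99],axis=0).round(4).tolist())
# obstacles near mixer
s=ctrl.snapshot("scene");P=pts(s)
q=P[(abs(P[:,0]-.51)<.16)&(abs(P[:,1]-.17)<.13)&(P[:,2]>.135)&(P[:,2]<.4)]
print(len(q)); 
import collections
print(sorted((k,v,round(float(q[(np.round(q[:,:2]/.02).astype(int)==k).all(1)][:,2].max()),3)) for k,v in collections.Counter(map(tuple,np.round(q[:,:2]/.02).astype(int).tolist())).items()))
```

```text
[ 0.62376386 -0.08972328  0.23109896] [-2.22112208e+00 -2.22070479e+00 -3.45266644e-05] [ 0.018 -0.017 -0.014  0.    -0.002 -0.001]
[[ 0.001 -0.951 -0.309  0.078]
 [ 1.     0.     0.001  0.001]
 [-0.001 -0.309  0.951 -0.143]
 [ 0.     0.     0.     1.   ]]
1522 ((0.6248875856399536, -0.08983965963125229), 0.017053047195076942) [[0.6091, -0.1054, 0.1203], [0.6249, -0.089, 0.1246], [0.6401, -0.0735, 0.1261]]
1052 ((0.5970268845558167, -0.17323917150497437), 0.017287494614720345) [[0.5816, -0.1892, 0.0907], [0.5973, -0.1716, 0.0965], [0.6131, -0.1567, 0.0982]]
439
[((24, 9), 2, 0.175), ((24, 10), 10, 0.176), ((25, 9), 75, 0.178), ((25, 10), 115, 0.177), ((25, 11), 28, 0.18), ((26, 9), 77, 0.177), ((26, 10), 85, 0.175), ((26, 11), 31, 0.178), ((27, 9), 5, 0.177), ((27, 10), 11, 0.178)]
```

View pics/w1.png

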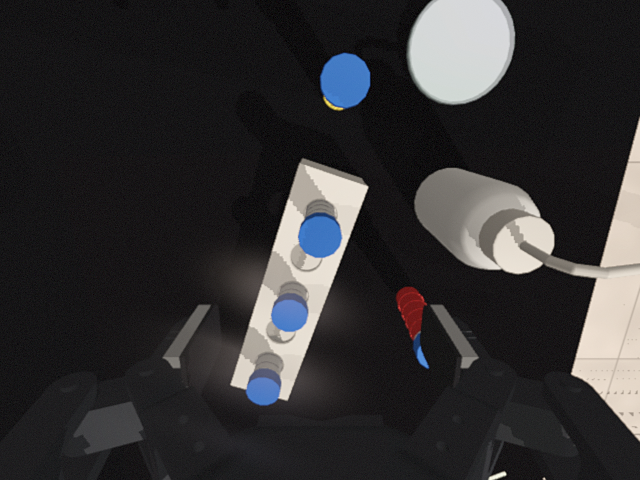

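The wrist view shows the long tube's cap at (320,236) in the rack, centred between the open fingers, with the wash bottle and the look-alikes clear of them. The measured cap is at (0.625, -0.090), so I descend and grip.

carry_out --deltas '[[[1,0,0.001,0.03,0,0,0],[1,0,0,0.03,0,0,0],[1,0,0,0.03,0,0,0],[1,0,0,0.028,0,0,0],[1,0,0,0.015,0,0,0],[1,0,0,0,0,0,0],[1,0,0,0,0,0,0],[0.3,0,0,0,0,0,0],[0,0,0,0,0,0,0],[0,0,0,0,0,0,0]]]' --grip_force 60

```text
clock: 2.7
tool_pos: [0.6258, -0.0901, 0.0995]
tool_rot: [2.22, 2.22, 0.002]
wrist_force: [0.2, -0.8, -0.1]
grip_width: 0.0439
finger_force: 0.0
```

carry_out --deltas '[[[0,0,0,0,0,0,0],[0,0,0,0,0,0,0],[0,0,0,0,0,0,0],[0,0,0,0,0,0,0],[0,0,0,0,0,0,0],[0,0,0,0,0,0,0]]]'

```text
clock: 3.3
tool_pos: [0.6256, -0.0902, 0.0994]
tool_rot: [2.22, 2.22, 0.001]
wrist_force: [-1.2, -0.1, 5.7]
grip_width: 0.0318
finger_force: 59.0
```

carry_out --deltas '[[[0,0,0,-0.01,0,0,0],[0,0,0,-0.02,0,0,0],[0,0,0,-0.025,0,0,0],[0,0,0,-0.03,0,0,0],[0,0,0,-0.03,0,0,0],[0,0,0,-0.03,0,0,0],[0,0,0,-0.03,0,0,0],[0,0,0,-0.025,0,0,0],[0,0,0,-0.01,0,0,0],[0,0,0,0,0,0,0]]]'

```text
clock: 4.3
tool_pos: [0.6259, -0.0902, 0.3106]
tool_rot: [2.219, 2.219, 0.003]
wrist_force: [0.0, -0.3, -1.5]
grip_width: 0.0324
finger_force: 59.5
```

carry_out --deltas '[[[0,0.02,-0.008,0,0,0,0],[0,0.03,-0.012,0,0,0,0],[0,0.035,-0.014,0,0,0,0],[0,0.04,-0.016,0,0,0,0],[0,0.04,-0.016,0,0,0,0],[0,0.04,-0.016,0,0,0,0],[0,0.035,-0.014,0,0,0,0],[0,0.03,-0.012,0,0,0,0],[0,0.015,-0.008,0,0,0,0],[0,0,0,0,0,0,0]]]'

```text
clock: 5.3
tool_pos: [0.5072, 0.1968, 0.3074]
tool_rot: [-2.216, -2.224, 0.002]
wrist_force: [-0.0, -0.0, -0.8]
grip_width: 0.032
finger_force: 59.6
```

carry_out --deltas '[[[0,0,0,0,0,0,0],[0,0,0,0,0,0,0],[0,0,0,0,0,0,0]]]'

```text
clock: 5.6
tool_pos: [0.5094, 0.194, 0.308]
tool_rot: [2.223, 2.22, -0.001]
wrist_force: [-0.3, -0.3, -1.3]
grip_width: 0.0319
finger_force: 59.6
```

Run:
```python
from h import *
o=ctrl.get_obs();print(o)
ims=[]
for n in ("scene","side","wrist"):
    s=ctrl.snapshot(n); P=pts(s); cx,cy=o["tool_pos"][:2]
    if n!="wrist": ims.append(s["color"][60:300,200:520] if n=="scene" else s["color"][90:330,100:420])
    q0=P[np.hypot(P[:,0]-.509,P[:,1]-.195)<.04]
    q=q0[(q0[:,2]>.17)&(q0[:,2]<.18)]
    if len(q)>9:print(n,"rim",len(q),cv2.minEnclosingCircle(q[:,:2].astype(np.float32)))
    for z0,z1 in ((.20,.212),(.225,.245),(.255,.275),(.275,.295)):
        q=q0[(q0[:,2]>z0)&(q0[:,2]<z1)]
        if len(q)>9:print(n,z0,len(q),np.percentile(q,[2,50,98],axis=0).round(4).tolist())
    q=q0[(q0[:,2]>.19)]
    if len(q)>9: print("minz",np.percentile(q[:,2],[0,1,5]).round(4))
cv2.imwrite("pics/at.png",cv2.resize(np.hstack(ims),(800,300)))
```

```text
{'clock': 5.6, 'qpos': array([ 2.47664012e-01,  3.10095301e-01,  1.81611711e-01,  1.44264817e+00,
       -2.27422390e-04,  1.82009450e+00]), 'dq': array([0.00140013, 0.00078093, 0.00400217, 0.00195959, 0.00173019,
       0.00182816]), 'tau': array([ 2.51560975e-01, -4.35854852e+01,  2.73782516e+01,  1.08370997e-02,
        9.66768974e-03, -1.85636520e-03]), 'tool_pos': array([0.50942448, 0.19402991, 0.30801749]), 'tool_rot': array([ 2.22323886e+00,  2.21960877e+00, -6.35467927e-04]), 'wrist_force': array([-0.34446069, -0.25425172, -1.26152719]), 'wrist_torque': array([-0.04402115, -0.03404949,  0.04036747]), 'finger_force': 59.614439606666565, 'grip_width': 0.03194404295375545}
scene rim 122 ((0.5096681118011475, 0.19593560695648193), 0.024095749482512474)
scene 0.225 70 [[0.5066, 0.182, 0.2279], [0.5196, 0.1918, 0.2359], [0.5231, 0.2066, 0.2448]]
scene 0.255 81 [[0.5079, 0.1821, 0.2554], [0.5203, 0.191, 0.2646], [0.5243, 0.2067, 0.2744]]
scene 0.275 86 [[0.5083, 0.1817, 0.276], [0.521, 0.1911, 0.2839], [0.5245, 0.2057, 0.2946]]
minz [0.2181 0.2376 0.2768]
side rim 189 ((0.510550856590271, 0.19317376613616943), 0.02453395165503025)
side 0.225 143 [[0.4953, 0.1783, 0.2252], [0.5069, 0.183, 0.2362], [0.52, 0.1926, 0.2446]]
side 0.255 171 [[0.4958, 0.1787, 0.2552], [0.5069, 0.1831, 0.2648], [0.5208, 0.1958, 0.2746]]
side 0.275 177 [[0.4961, 0.1785, 0.276], [0.5073, 0.1828, 0.2853], [0.5218, 0.1954, 0.2944]]
minz [0.2151 0.2304 0.2562]
wrist rim 732 ((0.5104073882102966, 0.19400019943714142), 0.022528471425175667)
wrist 0.225 208 [[0.4974, 0.1993, 0.2292], [0.5094, 0.206, 0.2362], [0.5212, 0.2077, 0.2449]]
wrist 0.255 492 [[0.4968, 0.1975, 0.2557], [0.5096, 0.206, 0.2653], [0.5229, 0.2079, 0.2748]]
wrist 0.275 673 [[0.4972, 0.1976, 0.2756], [0.5097, 0.2061, 0.2853], [0.5229, 0.208, 0.2946]]
minz [0.2288 0.2508 0.3017]
```

View pics/at.png

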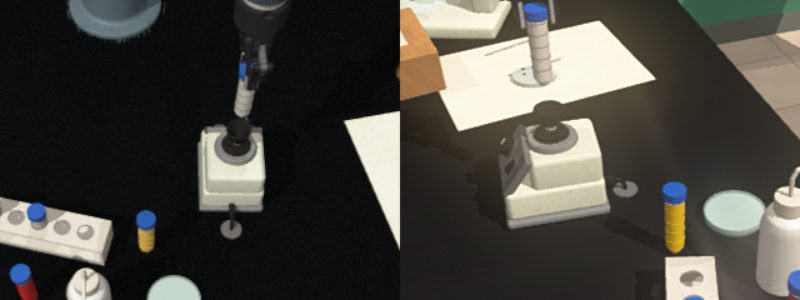

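The left half shows the tube gripped upright at (243,90) above the cup at (238,130); the right half has it at (540,45) above the cup at (548,115). The rack's end place is empty and nothing else has moved. Measured tube axis is (0.5095, 0.1935), cup (0.510, 0.1945) and tip z about 0.215, so I go down to just above the floor.

carry_out --deltas '[[[0,0.001,0,0.01,0,0,0],[0,0,0,0.012,0,0,0],[0,0,0,0.01,0,0,0],[0,0,0,0.008,0,0,0],[0,0,0,0.006,0,0,0],[0,0,0,0.005,0,0,0],[0,0,0,0.003,0,0,0],[0,0,0,0,0,0,0],[0,0,0,0,0,0,0],[0,0,0,0,0,0,0]]]' --grip_force 80

```text
clock: 6.75
tool_pos: [0.5093, 0.1961, 0.2547]
tool_rot: [2.221, 2.221, 0.001]
wrist_force: [0.3, 0.2, -0.7]
grip_width: 0.0315
finger_force: 79.2
```

carry_out --deltas '[[[0,0,0,0.001,0,0,0],[0,0,0,0.001,0,0,0],[0,0,0,0,0,0,0],[0,0,0,0,0,0,0],[0,0,0,0,0,0,0]]]'

```text
clock: 7.25
tool_pos: [0.509, 0.196, 0.2523]
tool_rot: [2.221, 2.221, 0.0]
wrist_force: [0.6, -0.8, -0.3]
grip_width: 0.0314
finger_force: 79.2
```

carry_out --deltas '[[[0,-0.001,0,0.001,0,0,0],[0,0,0,0.001,0,0,0],[0,0,0,0.001,0,0,0],[0,0,0,0,0,0,0],[0,0,0,0,0,0,0]]]'

```text
clock: 7.75
tool_pos: [0.509, 0.195, 0.2493]
tool_rot: [2.221, 2.221, 0.0]
wrist_force: [0.1, -0.2, -0.5]
grip_width: 0.0316
finger_force: 79.2
```

carry_out --deltas '[[[0,0,0,0.001,0,0,0],[0,0,0,0.001,0,0,0],[0,0,0,0,0,0,0],[0,0,0,0,0,0,0],[0,0,0,0,0,0,0]]]'

```text
clock: 8.25
tool_pos: [0.5092, 0.1951, 0.2476]
tool_rot: [2.221, 2.221, 0.001]
wrist_force: [-0.4, 0.1, 1.6]
grip_width: 0.0315
finger_force: 79.6
```

carry_out --deltas '[[[0,0,0,0.001,0,0,0],[0,0,0,0.001,0,0,0],[0,0,0,0.001,0,0,0],[0,0,0,0,0,0,0],[0,0,0,0,0,0,0],[0,0,0,0,0,0,0]]]'

```text
clock: 8.85
tool_pos: [0.5092, 0.1951, 0.2448]
tool_rot: [2.221, 2.221, 0.001]
wrist_force: [-0.8, -0.1, 6.1]
grip_width: 0.0313
finger_force: 80.0
```

Run:
```python
from h import *
o=ctrl.get_obs();print(o["tool_pos"],o["wrist_force"])
for n in ("scene","side"):
    s=ctrl.snapshot(n); P=pts(s)
    q=P[(np.hypot(P[:,0]-.509,P[:,1]-.195)<.028)&(P[:,2]>.155)&(P[:,2]<.19)]; r=np.hypot(q[:,0]-.509,q[:,1]-.195)
    print(n,np.percentile(q[r>.0185][:,2],[50,75,90,97]).round(4))
    print([round(ctrl.get_obs()["wrist_force"][2],2)])
```

```text
[0.5092072  0.19509537 0.24477411] [-0.81231147 -0.05803758  6.10510806]
scene [0.1703 0.1714 0.1725 0.1735]
[np.float64(5.7)]
side [0.1696 0.1718 0.1727 0.1731]
[np.float64(5.05)]
```

carry_out --deltas '[[[0,0,0,0.001,0,0,0],[0,0,0,0.0005,0,0,0],[0,0,0,0,0,0,0],[0,0,0,0,0,0,0],[0,0,0,0,0,0,0],[0,0,0,0,0,0,0],[0,0,0,0,0,0,0],[0,0,0,0,0,0,0],[0,0,0,0,0,0,0],[0,0,0,0,0,0,0]]]'

```text
clock: 9.95
tool_pos: [0.5093, 0.1951, 0.2436]
tool_rot: [2.221, 2.221, 0.002]
wrist_force: [-0.9, 0.1, 6.3]
grip_width: 0.0314
finger_force: 80.2
```

Run:
```python
from h import *
f=[]
for i in range(8):
    s=ctrl.snapshot("side" if i%2 else "scene"); f.append(ctrl.get_obs()["wrist_force"][2])
print(np.round(f,2),np.mean(f)); o=ctrl.get_obs(); print(o["tool_pos"],o["grip_width"])
P=pts(s)
q=P[(np.hypot(P[:,0]-.509,P[:,1]-.195)<.03)&(P[:,2]>.19)]
for z in (.185,.2,.215,.23,.245):
    k=q[abs(q[:,2]-z)<.008]; print(z,np.percentile(k,[2,98],axis=0).round(4)[:,:2].tolist() if len(k)>5 else 0)
```

```text
[6.81 6.91 6.77 6.65 6.81 7.86 7.63 7.24] 7.083293432642794
[0.50923879 0.19515083 0.24353709] 0.031783150521221305
0.185 [[0.4961, 0.1806], [0.5204, 0.1911]]
0.2 [[0.4955, 0.1795], [0.521, 0.1922]]
0.215 [[0.4958, 0.1798], [0.5214, 0.1952]]
0.23 [[0.4958, 0.1788], [0.5218, 0.1946]]
0.245 [[0.4879, 0.1791], [0.5316, 0.1925]]
```

The load is about 7.9 N, which is 5 mm of press, and the tube is upright. I hold for 3 s.

carry_out --deltas '[[[0,0,0,0,0,0,0],[0,0,0,0,0,0,0],[0,0,0,0,0,0,0],[0,0,0,0,0,0,0],[0,0,0,0,0,0,0],[0,0,0,0,0,0,0],[0,0,0,0,0,0,0],[0,0,0,0,0,0,0],[0,0,0,0,0,0,0],[0,0,0,0,0,0,0]]]'

```text
clock: 11.35
tool_pos: [0.5093, 0.1952, 0.2436]
tool_rot: [2.221, 2.221, 0.002]
wrist_force: [-0.6, -0.6, 6.4]
grip_width: 0.0316
finger_force: 80.2
```

carry_out --deltas '[[[0,0,0,0,0,0,0],[0,0,0,0,0,0,0],[0,0,0,0,0,0,0],[0,0,0,0,0,0,0],[0,0,0,0,0,0,0],[0,0,0,0,0,0,0],[0,0,0,0,0,0,0],[0,0,0,0,0,0,0],[0,0,0,0,0,0,0],[0,0,0,0,0,0,0]]]'

```text
clock: 12.35
tool_pos: [0.5093, 0.1951, 0.2436]
tool_rot: [2.221, 2.221, 0.002]
wrist_force: [-1.3, -0.2, 7.0]
grip_width: 0.0315
finger_force: 80.2
```

carry_out --deltas '[[[0,0,0,0,0,0,0],[0,0,0,0,0,0,0],[0,0,0,0,0,0,0],[0,0,0,0,0,0,0],[0,0,0,0,0,0,0],[0,0,0,0,0,0,0],[0,0,0,0,0,0,0],[0,0,0,0,0,0,0],[0,0,0,0,0,0,0],[0,0,0,0,0,0,0]]]'

```text
clock: 13.35
tool_pos: [0.5093, 0.1951, 0.2436]
tool_rot: [2.221, 2.221, 0.002]
wrist_force: [-1.5, 0.3, 7.5]
grip_width: 0.0316
finger_force: 80.2
```

```bash
python3 -c "
from rig import ctrl
print(ctrl.job_done())"
```

```text
the job is handed in; nothing more can be done
None
```

The long tube is gripped upright in the mixer cup, pressed about 5 mm (estimated from about 7.9 N of load) and held for over 3 s; the job is handed in, but no verdict came back.

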